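# Stand the fallen spray bottle up

### The job

The short, wide frosted spray bottle has been knocked over on the front plank of the wooden work cradle. Stand it upright on its base again on that front plank and let go of it, leaving the three bottles that are still standing where they are.

Things in the scene. Friction and masses are not known exactly. Their poses are not given: they have to be found in the camera images.
- frosted_bottle: fallen frosted-white spray bottle, round, 110 g, 100 mm tall: body 52 mm across up to 76 mm, collar 28 mm across to 84, cap 22 mm across to 100. Origin at the centre of its base, z axis from base to cap. Lies on its side on the front plank (axis 26 mm above it), cap towards the robot's right (-y), turned 0 to 50 degrees away from the robot; it rolls easily
- slim_bottle_a: a slim pump mist bottle with a pale blue body, 33 mm in diameter, 138 mm tall, standing; origin at the centre of its base, z up. It stands on the left part of the front plank or on the back plank (x about 0.62), places swapped at random with the other two standing bottles.
- slim_bottle_b: a slim pump mist bottle with a pale pink body, 33 mm in diameter, 138 mm tall, standing; origin at the centre of its base, z up
- tall_bottle: a tall white mist bottle with a clear cap, 49 mm in diameter, 162 mm tall, standing; origin at the centre of its base, z up
- front_plank (a point): middle of the top of the cradle's flat front plank (z = 0, fixed; two boards with a flush seam along y), 130 mm wide in x and 0.83 m long in y; the surface beyond its edges is lower. At its back edge, centred 90 mm behind this point (+x), rises a dark square post 70 x 50 mm, 0.19 m high; a second one, 0.24 m high, stands 0.39 m to its left (+y)
There are look-alikes about, which are no part of the job. Leave any turquoise look-alike of the slim_bottle_b alone.

How it is judged:
By the outcome, as a careful person would: the job done as asked, in the order asked, and still so for the second after the job is handed in, with the robot touching nothing.
It also fails if it takes over 40 s, if anything falls off the work surface, if the arm or the gripper's body presses on something with over 40 N, if the wrist force passes 120 N, or if a joint passes its speed limit or range.

### The arm

A 6-joint arm with a two-finger parallel gripper is mounted at the origin on a cart in front of the work surface, level with it; the furniture and walls round the work are solid. World frame = base frame: x ahead of the robot, y to its left, z up, the work surface at z = 0. Lengths are in m, angles in rad, forces in N, time in s.
With the tool pointing down it reaches from about 0.325 to 1 m from the base axis. Payload 5.1 kg.
Tool frame: the origin (TCP) lies on the front face of the gripper's body, between the roots of the fingers; the fingertips stand ctrl.finger_overhang ahead of it and the grasp point (between the pads) lies 54 mm ahead of it (ctrl.finger_overhang is the distance from the TCP to the fingertips, in m); z points along the fingers, y is the line along which they close (so a half turn about z gives the same grasp; the last joint's range is limited). The gripper opens to 85 mm and grips with 20 to 120 N. Pads are 22 mm wide; open, the fingers measure 114 mm over their backs; the gripper's body (76 mm by 85 mm) begins 54 mm behind the grasp point. The pads swing forward as they close: fully open they stand 13 mm farther back than shut.
Start: joints at [-1.211, 0.124, 1.65, -0, 1.367, -0.083], TCP at [0.278, -0.587, 0.304] pointing down, gripper open.
Joint ranges: [-2.61, 2.61], [-1.02, 2.33], [0.03, 2.71], [-1.35, 4.49], [0.32, 2.68], [-2.91, 2.91]. Speed limits (rad/s): [2.57, 2.57, 3.14, 3.14, 3.14, 3.14].

### API

Orientations are given as a unit quaternion [w, x, y, z].
In Python, from rig import ctrl, fingers, planner, cams, ticket gives the robot as it stands. The module is installed in compiled form; this text tells all that it offers. Calls block until the motion is done:
- ctrl.move_ptp(position, orientation): joint-space move of the TCP to a pose.
- ctrl.move_linear(position, rotation=None, velocity=0.15, threshold=None): straight line of the TCP; rotation=None keeps the orientation; velocity is the mean speed in m/s. With threshold (N) it stops when the force on the tool has changed by that much, and returns True; else False.
- ctrl.move_j(angles): joint-space move.
- fingers.gripper_to(opening, effort=None): finger opening in m; effort is the grip in N (None keeps the last); returns when the fingers have stopped.
- ctrl.wait(seconds).
- planner.inverse_kinematics(position, orientation): joint angles nearest the present ones, or None.
- ctrl.read_state(): the state.
- cams.read_camera(name): name is "side" or "top" or "wrist"; returns a dict with "image" (420x560x3 uint8, red, green, blue), "fx", "fy", "cx", "cy" (pixels), "rvec" (rotation vector, rad) and "tvec" (3), from world to camera coordinates, as OpenCV has them; the wrist camera has in their place "T_tool_cam" (4x4, takes a point from camera to tool coordinates, whose origin is the TCP and whose axes are the flange's). Camera axes: x right, y down, z forward; pixel columns grow to the right and rows downward; lengths in m; the calibration is good to about 2 mm. A picture is of the moment at which its call begins: read the wrist's pose just before it. There is no depth.
A pose or a line that the arm cannot do raises ctrl.Unreachable and nothing moves.
- ticket.job_done(): hands the job in; it is judged then, once.
The state is a dict: "time_s": time; "joint_positions": joint angles; "joint_velocities": joint speeds; "effort": joint torques, N m; "eef_pos": TCP position; "orientation": TCP orientation; "wrist_force": force on the tool from outside, world axes, zero at the start; "torque": the same for the moment, N m; "finger_gap": finger opening in m; "finger_force": force on a finger pad.
Only numpy, scipy, OpenCV 4.12 (cv2) and the standard library are available. Lean on these libraries where they do the work, as an engineer would, in place of code of your own. Each camera call takes 0.05 s, during which the arm holds its last target. There are 200 camera calls.

## Working session

There is one attempt and no reset: what is moved stays moved. The work goes in short steps, each a Python script; the robot and the scene stay as the last script left them, time stands still between calls to the robot, and variables do not carry over. Pictures are saved under pics/ and viewed, at most 10 in all, crops included, and the job is handed in when it is done.

```bash
mkdir -p pics; python3 - <<'E'
from rig import ctrl,cams
import cv2,numpy as np,pickle
d={n:cams.read_camera(n) for n in("side","top")}
pickle.dump(d,open('v.pkl','wb'))
for n in d:
    c=d[n];cv2.imwrite(f'pics/{n}0.png',c['image'][:,:,::-1])
    R=cv2.Rodrigues(np.array(c['rvec']))[0];print(n,c['fx'],c['cx'],-R.T@np.array(c['tvec']).ravel(),R[2])
s=ctrl.read_state();print(s['time_s'],s['eef_pos'],s['orientation'],ctrl.finger_overhang)
E
```

```text
side 400.24264433900817 281.67202713256523 [ 0.48191738 -0.65043957  0.46098485] [ 0.03370173  0.89324409 -0.44830702]
top 468.91553822125366 274.04381475585205 [0.38009334 0.12431159 1.15670921] [ 0.11672612  0.00336626 -0.99315844]
0.1 [ 0.27832699 -0.58692221  0.3027469 ] [-9.56896176e-04  9.75590837e-01  2.19594129e-01 -1.45112596e-04] 0.0726
```

View pics/top0.png

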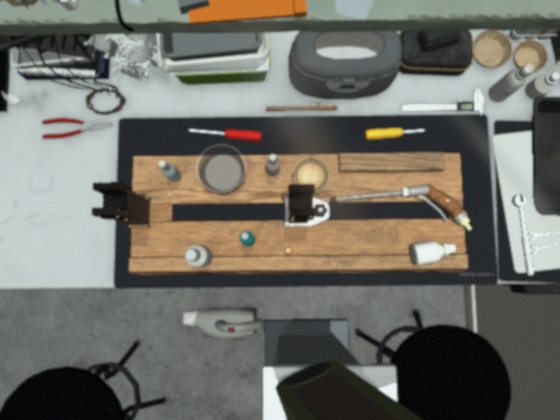

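View pics/side0.png

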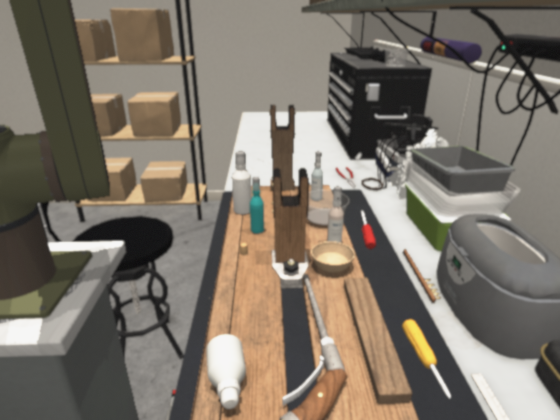

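The top view shows the fallen bottle at about (412–457, 253), cap to the right. A teal look-alike stands at (247, 238) and the tall bottle at (197, 256). In the side view the bottle is at about (227, 370). Next I'll locate it and check which tilts the arm can reach.

```bash
cat > h.py <<'E'
import numpy as np,cv2
from scipy.spatial.transform import Rotation as Ro
def ray(c,uv,z):
    R=cv2.Rodrigues(np.array(c['rvec']))[0];o=-R.T@np.array(c['tvec']).ravel()
    d=R.T@np.array([(uv[0]-c['cx'])/c['fx'],(uv[1]-c['cy'])/c['fy'],1.])
    return o+d*(z-o[2])/d[2]
def pose(b,lift,flip):
    """bottle axis unit vector horizontal b; tool closing axis = horizontal normal; lift angle of tool: 0=down; positive turns cap up"""
    n=np.array([-b[1],b[0],0])           # closing axis
    z=np.array([0,0,-1.])*np.cos(lift)+b*np.sin(lift) # tool pointing; b -> up as lift grows by 90 => down->b
    y=n*flip; x=np.cross(y,z)
    return Ro.from_matrix(np.c_[x,y,z])
def q(r): return np.roll(r.as_quat(),1)
E
python3 - <<'E'
from h import *
import pickle
from rig import planner
d=pickle.load(open('v.pkl','rb'));c=d['top'];im=c['image'].astype(int)
m=((im.min(2)>120)&(im.max(2)-im.min(2)<40)).astype(np.uint8);k=np.zeros_like(m);k[232:275,395:468]=1;m*=k
ns,l,st,ce=cv2.connectedComponentsWithStats(m);i=1+np.argmax(st[1:,4]);print(st[i],ce[i])
ct=cv2.findContours((l==i).astype(np.uint8),0,2)[0][0];r=cv2.minAreaRect(ct);print(r)
vs=np.array([ray(c,p,.026)[:2] for p in np.argwhere(l==i)[:,::-1]])
mu=vs.mean(0);w,V=np.linalg.eigh(np.cov((vs-mu).T));b=V[:,1]*(-np.sign(V[1,1]));t=(vs-mu)@b;s=(vs-mu)@np.array([-b[1],b[0]])
print(mu,b,np.degrees(np.arctan2(b[0],-b[1])),t.min(),t.max(),s.min(),s.max())
for px in [(165,175),(272,165),(247,240),(197,258)]: print(px,ray(c,px,.1))
b=np.r_[b,0];base=np.r_[mu,.026]+b*t.min()
for flip in(1,-1):
  for a in(-50,-40,-30,-20,-10,0):
    o=[]
    for da in(0,45,90):
      R=pose(b,np.radians(a+da),flip)
      p=base+b*.045 if da==0 else base+[0,0,.1]
      j=planner.inverse_kinematics(p-.054*R.as_matrix()[:,2],q(R));o.append(None if j is None else np.round(j,2).tolist())
    print(flip,a,o)
E
```

```text
[414 241  42  24 698] [432.03151862 251.50429799]
((435.1756896972656, 251.0540771484375), (21.86506462097168, 40.77094650268555), 80.53767395019531)
[ 0.42001177 -0.25031247] [ 0.1685814  -0.98568774] 9.705348719487363 -0.041380360038195084 0.05712195325552034 -0.02597334100517199 0.026193867570566614
(165, 175) [0.59963889 0.37701595 0.1       ]
(272, 165) [0.61992393 0.1312499  0.1       ]
(247, 240) [0.4481629  0.18954614 0.1       ]
(197, 258) [0.40903574 0.30209584 0.1       ]
1 -50 [[-0.86, 0.46, 1.83, 0.4, 1.64, -1.17], [-0.62, -0.15, 2.14, 0.07, 1.21, -0.81], [-0.26, -0.3, 2.37, -0.82, 0.92, 0.04]]
1 -40 [[-0.84, 0.37, 1.89, 0.35, 1.5, -1.14], [-0.55, -0.22, 2.2, -0.07, 1.11, -0.69], [-0.18, -0.26, 2.4, -1.07, 0.96, 0.29]]
1 -30 [[-0.8, 0.28, 1.96, 0.29, 1.36, -1.1], [-0.47, -0.27, 2.25, -0.25, 1.01, -0.52], [-0.12, -0.18, 2.42, -1.29, 1.04, 0.52]]
1 -20 [[-0.76, 0.19, 2.02, 0.22, 1.22, -1.04], [-0.39, -0.3, 2.31, -0.46, 0.95, -0.32], None]
1 -10 [[-0.71, 0.1, 2.09, 0.13, 1.08, -0.95], [-0.3, -0.31, 2.35, -0.7, 0.92, -0.08], None]
1 0 [[-0.65, 0.03, 2.16, -0.0, 0.95, -0.82], [-0.22, -0.28, 2.39, -0.95, 0.94, 0.16], None]
-1 -50 [[-0.86, 0.46, 1.83, 0.4, 1.64, 1.97], [-0.62, -0.15, 2.14, 0.07, 1.21, 2.33], None]
-1 -40 [[-0.84, 0.37, 1.89, 0.35, 1.5, 2.0], [-0.55, -0.22, 2.2, -0.07, 1.11, 2.45], [-0.18, -0.26, 2.4, -1.07, 0.96, -2.86]]
-1 -30 [[-0.8, 0.28, 1.96, 0.29, 1.36, 2.04], [-0.47, -0.27, 2.25, -0.25, 1.01, 2.62], [-0.12, -0.18, 2.42, -1.29, 1.04, -2.63]]
-1 -20 [[-0.76, 0.19, 2.02, 0.22, 1.22, 2.11], [-0.39, -0.3, 2.31, -0.46, 0.95, 2.82], None]
-1 -10 [[-0.71, 0.1, 2.09, 0.13, 1.08, 2.19], None, None]
-1 0 [[-0.65, 0.03, 2.16, -0.0, 0.95, 2.32], None, None]
```

```bash
cat >> h.py <<'E'
b=np.array([.1686,-.9857,0]);b/=np.linalg.norm(b)
base=np.array([.4200,-.2503,.026])-.042*b
L0=-42
def tcp(g,deg,back=0):
    R=pose(b,np.radians(deg),1);return (g-(.054+back)*R.as_matrix()[:,2]).tolist(),q(R).tolist()
G=base+.043*b+[0,0,.001]
E
python3 - <<'E'
from h import *
from rig import ctrl,cams,fingers
p,r=tcp(G,L0,.13);ctrl.move_ptp(p,r);s=ctrl.read_state()
c=cams.read_camera('wrist');im=c['image'][:,:,::-1].copy()
Rw=Ro.from_quat(np.roll(s['orientation'],-1)).as_matrix();T=np.array(c['T_tool_cam'])
def pj(P):
    x=T[:3,:3].T@(Rw.T@(P-np.array(s['eef_pos']))-T[:3,3]);return int(c['fx']*x[0]/x[2]+c['cx']),int(c['fy']*x[1]/x[2]+c['cy'])
for P,k in((base,(0,0,255)),(G,(0,255,0)),(base+.1*b,(255,0,0))): print(pj(P));cv2.circle(im,pj(P),3,k,-1)
cv2.imwrite('pics/w1.png',im);print(s['time_s'],s['eef_pos'],p,s['wrist_force'])
E
```

```text
(282, 162)
(282, 207)
(282, 276)
1.3167 [ 0.44091381 -0.3733237   0.16430314] [0.44092631872192983, -0.3726432524567393, 0.1637386478878406] [-0.06471281 -0.21418209  0.2759057 ]
```

View pics/w1.png

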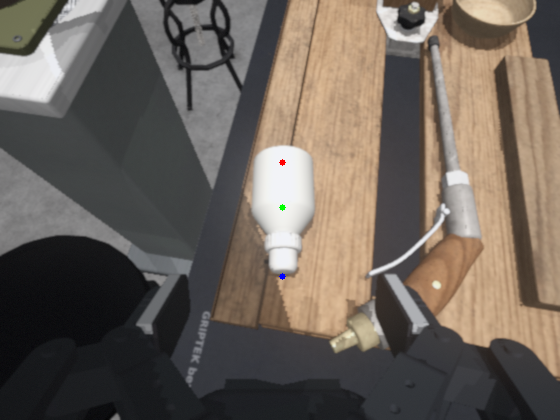

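The overlay matches: base, grasp and cap points fall on the bottle axis at (282, 162), (282, 207) and (282, 276), and the torch nozzle at (345, 335) is clear of the approach. I'll grasp, lift and turn the bottle upright.

```bash
python3 - <<'E'
from h import *
from rig import ctrl,cams,fingers
p,r=tcp(G,L0);print(ctrl.move_linear(p,r,velocity=.1,threshold=12))
s=ctrl.read_state();print(s['eef_pos'],p,s['wrist_force'])
fingers.gripper_to(.04,effort=30);s=ctrl.read_state();print(s['finger_gap'],s['finger_force'])
G2=G+[0,0,.10]
ctrl.move_linear(tcp(G2,L0)[0],velocity=.1)
for a in(-12,18,48): p,r=tcp(G2,a);ctrl.move_linear(p,r,velocity=.06)
ctrl.wait(.3);s=ctrl.read_state();print(s['time_s'],s['finger_gap'],s['finger_force'],s['eef_pos'],p)
c=cams.read_camera('side');cv2.imwrite('pics/s2.png',cv2.resize(c['image'][200:400,130:380,::-1],None,fx=3,fy=3))
E
```

```text
False
[ 0.42665501 -0.28757896  0.06770174] [0.4262605373765776, -0.2869014928356617, 0.0671298205757793] [ 1.66789196 -0.02980347  0.45129527]
0.05108772154097255 31.197341680526733
6.8167 0.05104632901432217 31.430624127388 [ 0.41365111 -0.21227158  0.16376308] [0.41340281269233575, -0.21173032307731537, 0.16313305274337836]
```

View pics/s2.png

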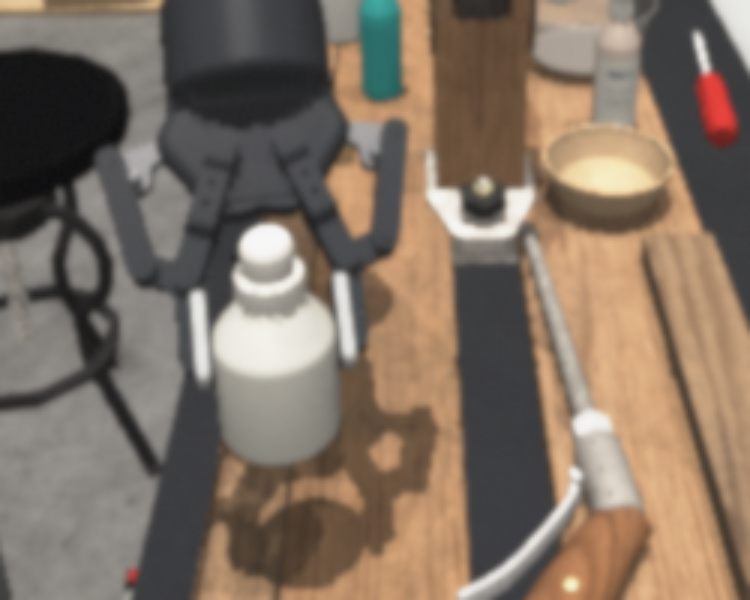

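The bottle is held upright in the crop: cap top at (267, 230), base edge at (275, 462), and the space below it is free. I'll lower it until it makes contact.

```bash
python3 - <<'E'
from h import *
from rig import ctrl,cams,fingers
g=G.copy();g[2]=.053
p,r=tcp(g,48);ctrl.move_linear(p,r,velocity=.1)
ctrl.wait(.2);g[2]=.035;p,r=tcp(g,48);print(ctrl.move_linear(p,r,velocity=.015,threshold=4))
s=ctrl.read_state();R=pose(b,np.radians(48),1).as_matrix();print(np.array(s['eef_pos'])+.054*R[:,2],s['wrist_force'],s['torque'],s['finger_gap'],s['time_s'])
w=cams.read_camera('top')['image'][200:290,370:490,::-1];c=cams.read_camera('side')['image'][230:400,130:380,::-1]
cv2.imwrite('pics/s3.png',np.vstack([cv2.resize(c,(500,340)),cv2.resize(w,(500,250))[:,:]]))
E
```

```text
True
[ 0.42026436 -0.25142397  0.04698794] [ 0.37424733 -1.83673609  1.87004199] [-0.00718123 -0.14894491  0.03209949] 0.051133385898496024 8.55
```

View pics/s3.png

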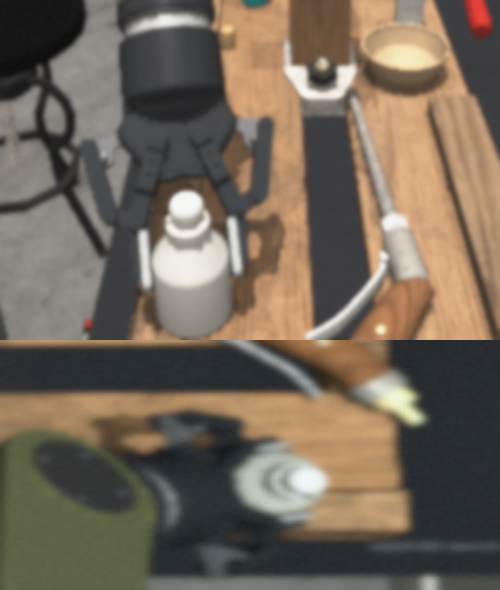

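```bash
python3 - <<'E'
from h import *
import pickle
from rig import ctrl
d=pickle.load(open('v.pkl','rb'))
def pj(c,P): return cv2.projectPoints(np.array([P]),np.array(c['rvec']),np.array(c['tvec']),np.array([[c['fx'],0,c['cx']],[0,c['fy'],c['cy']],[0,0,1]]),None)[0].ravel().round(1)
g=np.array([.4202,-.2514,.047])
for t in(-10,-5,0,5,10):
    a=np.radians(t);ax=np.array([0,0,1])*np.cos(a)+b*np.sin(a)  # + = leaning to -y
    print(t,[(pj(d[n],g+ax*.055),pj(d[n],g-ax*.045)) for n in('top','side')])
a=[ray(d['top'],(444.4,250.4),z)for z in(.1,.0)];print(a)
print(ray(d['side'],(223,327),.1))
E
```

```text
-10 [(array([439.4, 250.9]), array([432.5, 251.2])), (array([221.6, 322.8]), array([227.4, 386.4]))]
-5 [(array([441.6, 250.5]), array([430.8, 251.5])), (array([221.9, 324.9]), array([227.1, 384.4]))]
0 [(array([443.7, 250.1]), array([429.2, 251.8])), (array([222.1, 327.3]), array([226.9, 382.2]))]
5 [(array([445.8, 249.7]), array([427.7, 252.1])), (array([222.4, 329.9]), array([226.7, 379.9]))]
10 [(array([447.7, 249.3]), array([426.2, 252.4])), (array([222.7, 332.9]), array([226.4, 377.5]))]
[array([ 0.41952697, -0.25363857,  0.1       ]), array([ 0.42325871, -0.28940529,  0.        ])]
[ 0.42094816 -0.2487289   0.1       ]
```

The cap top falls where an upright bottle's would (tilt about 0–3°) and the base is in contact. I'll release and back off along the fingers.

```bash
python3 - <<'E'
from h import *
from rig import ctrl,cams,fingers
s=ctrl.read_state();R=pose(b,np.radians(48),1).as_matrix()
fingers.gripper_to(.062);fingers.gripper_to(.085);ctrl.wait(.2)
p=np.array(s['eef_pos']);ctrl.move_linear((p-.05*R[:,2]).tolist(),velocity=.06)
ctrl.move_linear((p-.05*R[:,2]+[0,0,.15]).tolist(),velocity=.12)
s=ctrl.read_state();print(s['time_s'],s['wrist_force'])
t=cams.read_camera('top')['image'][:,:,::-1];c=cams.read_camera('side')['image'][:,:,::-1]
cv2.imwrite('pics/s4.png',np.hstack([c[130:420,130:400],t[130:420,130:490]]))
E
```

```text
11.8583 [-0.64696951  0.20210312 -1.78970842]
```

View pics/s4.png

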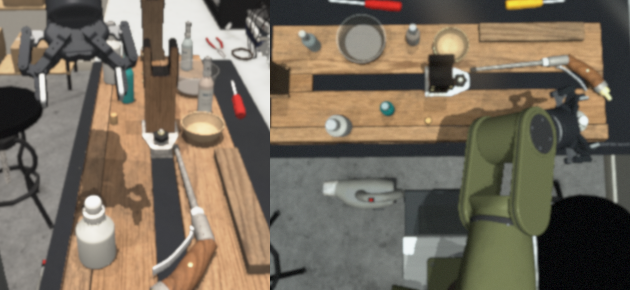

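The bottle stands upright on the front plank, at about (96, 240) in the left panel. The gripper is clear of it and the other bottles haven't moved.

```bash
python3 -c "
from rig import ticket
print(ticket.job_done())"
```

```text
the job is handed in; nothing more can be done
None
```

The frosted bottle is standing upright on the front plank and released, the three standing bottles and the turquoise look-alike were left where they were, and the job is handed in at about 12 s of the 40 s allowed.

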